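# Sort the salvaged capacitors into trays by size

## Task

Pick the four capacitors (the round blue cans) out from among the parts on the bench and put each in the grey tray that matches it by size: the smallest in the smallest tray, the next in the next bigger one, and so on, up to the biggest in the biggest tray. Each must end standing upright in the middle of its tray, on the printed circle. Leave the transformer and the heatsink where they are.

Things in the scene. Friction and masses are not known exactly. Their poses are not given: they have to be found in the camera images.
- cap_small_center (a point): The smallest of the four capacitors: an upright round can, 22 mm in diameter and 36 mm high, about 25 g, loose, standing on the bench, blue sleeve with a white stripe down one side and a black top with two small metal terminals, like the other three. The point is its centre, half-way up (18 mm above its underside); z runs up its axis.
- cap_medium_center (a point): The second smallest of the four capacitors: an upright round can, 30 mm in diameter and 44 mm high, about 50 g, loose, standing on the bench, blue sleeve with a white stripe down one side and a black top with two small metal terminals, like the other three. The point is its centre, half-way up (22 mm above its underside); z runs up its axis.
- cap_large_center (a point): The second biggest of the four capacitors: an upright round can, 40 mm in diameter and 52 mm high, about 90 g, loose, standing on the bench, blue sleeve with a white stripe down one side and a black top with two small metal terminals, like the other three. The point is its centre, half-way up (26 mm above its underside); z runs up its axis.
- cap_giant_center (a point): The biggest of the four capacitors: an upright round can, 50 mm in diameter and 60 mm high, about 160 g, loose, standing on the bench, blue sleeve with a white stripe down one side and a black top with two small metal terminals, like the other three. The point is its centre, half-way up (30 mm above its underside); z runs up its axis.
- tray_small: The smallest of the four trays: a fixed shallow grey square tray, 64 mm over its outside, floor 3 mm thick, walls 3 mm thick whose rim is 6 mm above the bench; a thin white circle 32 mm in diameter is printed in the middle of its floor. The origin is the centre of its underside (bench level); x and y run along its sides, z up.
- tray_medium: The second smallest of the four trays: a fixed shallow grey square tray, 78 mm over its outside, floor 3 mm thick, walls 3 mm thick whose rim is 6 mm above the bench; a thin white circle 40 mm in diameter is printed in the middle of its floor. The origin is the centre of its underside (bench level); x and y run along its sides, z up.
- tray_large: The second biggest of the four trays: a fixed shallow grey square tray, 92 mm over its outside, floor 3 mm thick, walls 3 mm thick whose rim is 6 mm above the bench; a thin white circle 50 mm in diameter is printed in the middle of its floor. The origin is the centre of its underside (bench level); x and y run along its sides, z up.
- tray_giant: The biggest of the four trays: a fixed shallow grey square tray, 106 mm over its outside, floor 3 mm thick, walls 3 mm thick whose rim is 6 mm above the bench; a thin white circle 60 mm in diameter is printed in the middle of its floor. The origin is the centre of its underside (bench level); x and y run along its sides, z up.
- transformer_center (a point): Bystander, to be left alone: a loose transformer, dark steel core with a yellow winding, 44 x 54 mm and 43 mm high, 350 g. The point is its centre, 21 mm above the bench.
- heatsink_center (a point): Bystander, to be left alone: a loose aluminium heatsink with upright fins, 60 x 40 mm and 30 mm high, 120 g. The point is its centre, 15 mm above the bench.
Mind the look-alikes: they are no part of the job. What is shaped like the tray_small but red is not meant.

How it is judged:
By the outcome, as a careful person would: the job done as asked, in the order asked, and still so for the second after the job is handed in, with the robot touching nothing.
It also fails if it takes over 112 s, if anything falls off the work surface, if the arm or the gripper's body presses on something with over 40 N, if the wrist force passes 120 N, or if a joint passes its speed limit or range.

## Robot

A 6-joint arm with a two-finger parallel gripper is mounted at the origin on the work surface. World frame = base frame: x ahead of the robot, y to its left, z up, the work surface at z = 0. Lengths are in mm, angles in rad, forces in N, time in s.
With the tool pointing down it reaches from about 300 to 775 mm from the base axis. Payload 14.6 kg.
Tool frame: the origin (TCP) lies midway between the tips of the shut fingers; the grasp point (between the pads) lies bot.pinch_z behind it (bot.pinch_z is the distance from the TCP to the grasp point, in mm); z points along the fingers, y is the direction in which the jaws open and shut (so a half turn about z gives the same grasp; the last joint's range is limited). The gripper opens to 94 mm and grips with 3 to 60 N. Pads are 16 mm wide; open, the fingers measure 119 mm over their backs; the gripper's body (75 mm by 177 mm) begins 78 mm behind the grasp point.
Start: joints at [-1.372, 0.3, 1.521, -0, 1.321, -0.067], TCP at [144.468, -530.677, 205.446] pointing down, gripper open.
Joint ranges: [-3.03, 3.03], [-0.79, 2.21], [0.23, 2.52], [-1.04, 4.18], [0, 3.07], [-2.55, 2.55]. Speed limits (rad/s): [2.22, 2.22, 2.57, 3.14, 3.14, 3.14].

## Interface

Orientations are given as a unit quaternion [w, x, y, z].
In Python, from rig import bot gives the robot as it stands.
- The arm moves only by the tool jog_arm, never from a script. Its argument "series" is a list of rows, each a list of 7 numbers: the shift along the world's x, y, z in cm, then the turn, a rotation vector about the world's x, y, z in degrees, then the opening, from 0 (shut) to 1 (fully open). In form: [[x, y, z, ax, ay, az, fingers], ...]. A call has 1 to 12 rows; each row shifts and turns the commanded pose from where the row before left it; what a row does not reach is not made up. A row lasts 1/12 s, in which the tool goes at most 41.7 mm and 7.16 degrees, less where a joint would pass 70% of its speed; a pose out of reach is approached as far as the arm can. A call with a gripper value outside its range is refused whole. The fingers move at their own pace and stop on an object; "force" is the grip in N (left out, the last holds). Time passes only in rows, so rows that do not move let the fingers close. It gives the time, the measured TCP pose, the force and the opening at its end, in the units of the state.
- bot.state(): the state, without advancing time (a new reading comes with each control period).
- bot.read_camera(name): name is "scene" or "side" or "wrist"; returns a dict with "color" (384x512x3 uint8, blue, green, red), "fx", "fy", "cx", "cy" (pixels), "R" (3x3) and "t" (3): a world point X has camera coordinates R X + t; the wrist camera has in their place "tool_from_camera" (4x4, takes a point from camera to tool coordinates, whose origin is the TCP and whose axes are the flange's). Camera axes: x right, y down, z forward; pixel columns grow to the right and rows downward; lengths in mm; the calibration is good to about 2 mm. A picture is of the moment at which its call begins: read the wrist's pose just before it. There is no depth.
- bot.job_done(): hands the job in, once; it reports no verdict.
Trained networks look in a picture, given as the dict that the camera call returned (one of the last four; its "shot" number tells which), for a name from the list of things; names that differ only in an ending like _2 or _b are one class to them, and where a whole thing is asked for, a point or a joint stands for the part that bears it (a point fixed in the world has none). Each returns a list of dicts, best first, with "p" (0 to 1); they miss things now and then, are a little off and sometimes report something else, mostly with a low value. They report only what shows in the picture. A call takes as long as a camera call. They do not tell look-alikes from the thing itself.
- bot.masks_of(picture, label): "pixels" (384x512 bool, what is visible of it) and "box" ([left, top, right, bottom] in pixels, round what is visible of it).
- bot.tip_of(picture, label): "uv" ([column, row] in pixels: a listed point, or the origin of a listed thing).
The state is a dict: "t": time; "joint_pos": joint angles; "qvel": joint speeds; "joint_efforts": joint torques, N m; "position": TCP position; "orientation": TCP orientation; "contact_force": force on the tool from outside, world axes, zero at the start; "moment": the same for the moment, N m; "gripper_width": finger opening in mm.
Only numpy, scipy, OpenCV 4.12 (cv2) and the standard library are available. Lean on these libraries where they do the work, as an engineer would, in place of code of your own. Each camera call takes 0.05 s, during which the arm holds its last target. There are 200 camera calls.

## Working session

There is one attempt and no reset: what is moved stays moved. The work goes in short steps, Python scripts to look and compute and a tool call to move; the robot and the scene stay as the last step left them, time stands still between calls to the robot, and variables do not carry over. Pictures are saved under pics/ and viewed, about 12 in all and at most 16, crops included, and the job is handed in when it is done.

Besides the shell and the picture viewer there is one more tool, called in YAML: its name, and indented under it one key for each argument. jog_arm: Moves the arm, as the interface text tells. Its arguments: {"type":"object","properties":{"series":{"type":"array","items":{"type":"array","items":{"type":"number"}}},"force":{"type":"number"}},"required":["series"]}

```bash
mkdir -p pics; cat > h.py <<'E'
import numpy as np, cv2
from rig import bot
def ray(c,uv):
    d=np.array([(uv[0]-c['cx'])/c['fx'],(uv[1]-c['cy'])/c['fy'],1.]);R=np.array(c['R']);t=np.array(c['t'])
    return -R.T@t, R.T@d
def atz(c,uv,z):
    o,d=ray(c,uv); return o+d*(z-o[2])/d[2]
def proj(c,X):
    p=np.array(c['R'])@X+np.array(c['t']); return np.array([c['fx']*p[0]/p[2]+c['cx'],c['fy']*p[1]/p[2]+c['cy']])
H=dict(cap_small_center=18,cap_medium_center=22,cap_large_center=26,cap_giant_center=30,tray_small=0,tray_medium=0,tray_large=0,tray_giant=0,transformer_center=21,heatsink_center=15)
E
python3 - <<'E'
from h import *
print(bot.pinch_z,bot.state()['orientation'])
for n in('scene','side'):
    c=bot.read_camera(n);cv2.imwrite(f'pics/{n}1.png',c['color'])
    for k,z in H.items():
        for r in bot.tip_of(c,k)[:3]:print(n,k,round(r['p'],2),np.round(r['uv']),np.round(atz(c,r['uv'],z)[:2]))
E
```

```text
18.8 [-5.93698679e-04  9.91180755e-01  1.32515497e-01 -3.31324724e-05]
scene cap_small_center 0.67 [270. 153.] [449. 158.]
scene cap_medium_center 0.66 [210. 255.] [ 628. -296.]
scene cap_large_center 0.5 [300. 133.] [462. 306.]
scene cap_giant_center 0.68 [241. 223.] [ 613. -160.]
scene tray_small 0.78 [168. 233.] [ 460. -301.]
scene tray_small 0.72 [136. 256.] [ 461. -412.]
scene tray_small 0.26 [240. 224.] [ 591. -143.]
scene tray_medium 0.87 [311. 178.] [619. 157.]
scene tray_large 0.64 [279. 200.] [609.  11.]
scene tray_giant 0.96 [239. 180.] [452.   4.]
scene transformer_center 0.67 [333. 151.] [606. 295.]
scene heatsink_center 0.74 [210. 208.] [ 490. -161.]
side cap_small_center 0.7 [276. 267.] [456. 149.]
side cap_medium_center 0.54 [247. 168.] [ 618. -295.]
side cap_large_center 0.75 [257. 316.] [464. 287.]
side cap_giant_center 0.88 [239. 185.] [ 611. -164.]
side cap_giant_center 0.31 [246. 167.] [ 618. -279.]
side tray_small 0.62 [286. 232.] [457.  -6.]
side tray_small 0.57 [298. 175.] [ 462. -315.]
side tray_medium 0.86 [195. 263.] [627. 147.]
side tray_large 0.74 [220. 228.] [615.  10.]
side transformer_center 0.92 [174. 313.] [606. 305.]
side transformer_center 0.51 [246. 167.] [ 624. -304.]
side heatsink_center 0.82 [290. 194.] [ 469. -164.]
side heatsink_center 0.63 [276. 266.] [456. 143.]
side heatsink_center 0.3 [173. 309.] [614. 292.]
```

```bash
cd pics; python3 -c "
import cv2
a=cv2.imread('scene1.png')[100:300,80:380];cv2.imwrite('s2.png',cv2.resize(a,(780,520),interpolation=2))"
```

```text
(no output)
```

View pics/s2.png

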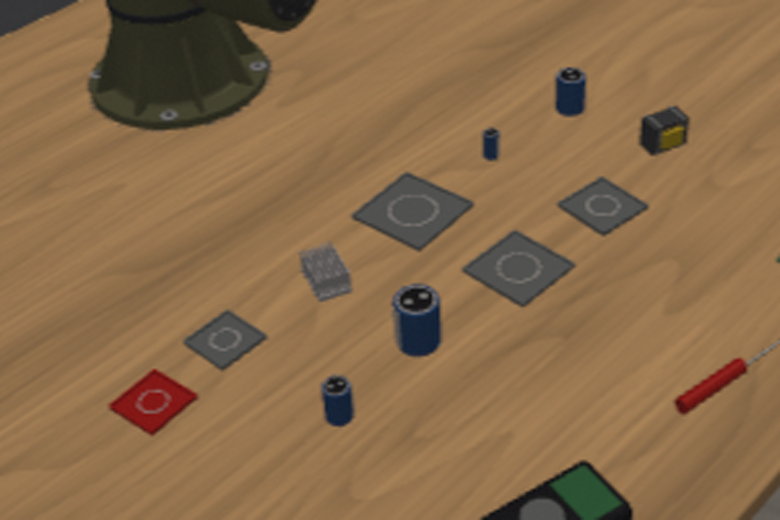

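View pics/side1.png

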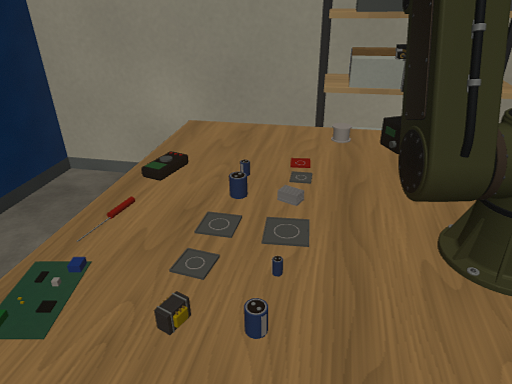

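Candidates, in scene pixels:
- **Cans:** small (268,155), medium (210,254), giant (240,223), large (299,135).
- **Grey trays:** small (167,230), large (279,200), medium (311,178), giant (239,180).
- **Look-alikes:** the red tray at (139,254) is out. The blue block on the PCB and the grey cup in the side view are not cans.

Next I'll move above the small grey tray and take a close wrist view.

jog_arm:
  series:
    - [3,2.2,1,0,0,-1.5,1]
    - [3,2.2,1,0,0,-1.5,1]
    - [3,2.2,1,0,0,-1.5,1]
    - [3,2.2,1,0,0,-1.5,1]
    - [3,2.2,1,0,0,-1.5,1]
    - [3,2.2,1,0,0,-1.5,1]
    - [3,2.2,1,0,0,-1.5,1]
    - [3,2.2,1,0,0,-1.5,1]
    - [3,2.2,1,0,0,-1.5,1]
    - [3,2.2,1,0,0,-1.7,1]
    - [0,0,0,0,0,0,1]

```text
t: 2.02
position: [448.5, -307.4, 307.1]
orientation: [0.0, 1.0, 0.002, 0.001]
contact_force: [-0.9, 1.1, -0.6]
gripper_width: 93.7
```

```bash
cat >> h.py <<'E'
from scipy.spatial.transform import Rotation as Ro
def wrist():
    s=bot.state();c=bot.read_camera('wrist')
    T=np.eye(4);q=s['orientation'];T[:3,:3]=Ro.from_quat([q[1],q[2],q[3],q[0]]).as_matrix();T[:3,3]=s['position']
    M=T@np.array(c['tool_from_camera']);c['R']=M[:3,:3].T;c['t']=-M[:3,:3].T@M[:3,3];return s,c
def look(name,keys=H):
    s,c=wrist();cv2.imwrite(f'pics/{name}.png',c['color'])
    print('t',round(s['t'],2),'pos',np.round(s['position'],1),'w',round(s['gripper_width'],1),'cam',np.round(-c['R'].T@c['t']),'yawx',np.round(Ro.from_quat(np.roll(s['orientation'],-1)).as_matrix()[:,0],3))
    for k in keys:
        for r in bot.masks_of(c,k)[:2]:
            if r['p']<.4: continue
            m=np.uint8(r['pixels']);mm=cv2.moments(m,True);g=(mm['m10']/mm['m00'],mm['m01']/mm['m00'])
            e=''
            if 'tray' in k:
                cn=max(cv2.findContours(m,0,2)[0],key=cv2.contourArea)
                P=np.array([atz(c,p[0],6)[:2] for p in cn],np.float32);rc=cv2.minAreaRect(P);e=(np.round(rc[0],1),np.round(rc[1]),round(rc[2],1))
            b=np.array(r['box']);print(k,'mask',round(r['p'],2),b,np.round(atz(c,g,H[k])[:2],1),e)
        for r in bot.tip_of(c,k)[:2]:
            if r['p']>.4:print(k,'tip',round(r['p'],2),np.round(r['uv']),np.round(atz(c,r['uv'],H[k])[:2],1))
    return s,c
E
python3 -c "
from h import *
look('w1',['tray_small','heatsink_center','cap_giant_center','cap_medium_center'])"
```

```text
t 2.02 pos [ 448.5 -307.4  307.1] w 93.7 cam [ 532. -307.  486.] yawx [1.    0.003 0.003]
tray_small mask 0.6 [237.5 140.1 273.8 174.6] [ 451.4 -300.4] (array([ 452. , -300.6]), array([64., 63.]), 0.2)
tray_small mask 0.55 [296.8 131.4 335.  168.4] [ 465.6 -409.5] (array([ 465.9, -407.8]), array([66., 64.]), 4.7)
tray_small tip 0.82 [315. 151.] [ 463.  -406.6]
tray_small tip 0.76 [256. 159.] [ 448.2 -302.6]
heatsink_center mask 0.66 [156.2 130.  194.1 168.2] [ 465.9 -161.7] 
heatsink_center tip 0.79 [173. 151.] [ 464.3 -160.1]
cap_giant_center mask 0.83 [141.2  32.9 189.9  74.1] [ 613.4 -162. ] 
cap_giant_center tip 0.92 [165.  54.] [ 612.4 -165.1]
cap_medium_center mask 0.84 [246.6  34.2 263.1  63.6] [ 625.7 -295.9] 
cap_medium_center tip 0.87 [254.  46.] [ 625.7 -299.1]
cap_medium_center tip 0.7 [ 90. 153.] [461.8 -20.5]
```

View pics/w1.png

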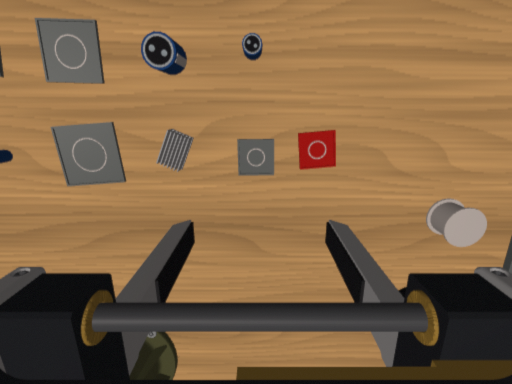

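The wrist view is clear: the grey small tray's circle is at px (256,157), with the red one beside it at (317,150). The giant tray is at (89,155), the large tray at (70,51), the giant can at (165,53) and the medium can at (252,46). Next I'll move over to the small can.

jog_arm:
  series:
    - [0,3.9,0,0,0,0,1]
    - [0,3.9,0,0,0,0,1]
    - [0,3.9,0,0,0,0,1]
    - [0,3.9,0,0,0,0,1]
    - [0,3.9,0,0,0,0,1]
    - [0,3.9,0,0,0,0,1]
    - [0,3.9,-1,0,0,0,1]
    - [0,3.9,-1,0,0,0,1]
    - [0,3.9,-2,0,0,0,1]
    - [0,3.9,-2,0,0,0,1]
    - [0,3.9,-2,0,0,0,1]
    - [0,3.3,-2,0,0,0,1]

```text
t: 3.47
position: [444.1, 147.3, 207.9]
orientation: [-0.0, 1.0, 0.0, 0.0]
contact_force: [0.1, -0.1, -0.3]
gripper_width: 94.0
```

jog_arm:
  series:
    - [0,0,0,0,0,0,1]
    - [0,0,0,0,0,0,1]

```text
t: 3.63
position: [443.9, 146.2, 207.6]
orientation: [0.0, 1.0, 0.001, -0.001]
contact_force: [-0.4, -1.3, 0.2]
gripper_width: 94.0
```

```bash
python3 -c "
from h import *
look('w2')"
```

```text
t 3.63 pos [443.9 146.2 207.6] w 94.0 cam [528. 146. 386.] yawx [ 1.     0.003 -0.002]
cap_small_center mask 0.78 [253.  154.6 269.7 176.3] [453.3 142.4] 
cap_small_center tip 0.84 [260. 162.] [459.2 144.8]
cap_medium_center tip 0.53 [484. 159.] [ 464.  -155.8]
cap_large_center mask 0.86 [126.5 138.  169.7 174. ] [464.5 293.5] 
cap_large_center tip 0.59 [151. 156.] [468.  288.6]
cap_giant_center mask 0.84 [485.4  19.9 512.   59.5] [ 604.4 -134.3] 
tray_medium mask 0.93 [2.245e+02 2.000e-01 2.949e+02 6.630e+01] [622.6 147. ] (array([621.7, 147.8]), array([78., 72.]), 83.2)
tray_medium tip 0.78 [257.  26.] [626.4 149.3]
tray_medium tip 0.62 [128.  39.] [611.2 312.4]
tray_large mask 0.97 [341.8   2.  427.9  72.9] [617.1  -6.7] (array([613.6,  -4.4]), array([94., 81.]), 88.8)
tray_large tip 0.88 [381.  35.] [617.4  -6.4]
tray_giant mask 0.95 [329.1 120.9 412.4 203.4] [457.3  -8.1] (array([455.8,  -5.8]), array([107., 108.]), 4.3)
tray_giant tip 0.88 [366. 159.] [459.7  -5.8]
transformer_center mask 0.89 [ 93.3  12.4 160.2  60.9] [609.2 304.9] 
transformer_center tip 0.56 [126.  39.] [607.5 304.7]
heatsink_center mask 0.67 [453.9 127.6 512.  182.7] [ 466.7 -161.9] 
heatsink_center tip 0.75 [483. 157.] [ 466.3 -159.3]
```

View pics/w2.png

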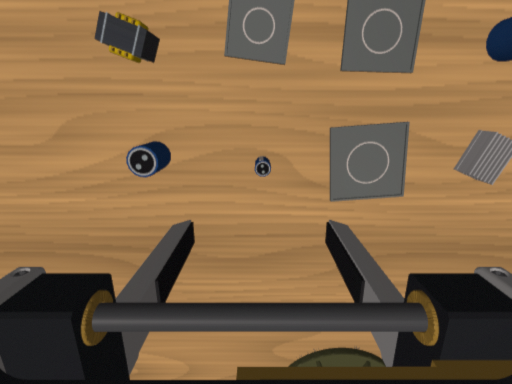

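```bash
cat >> h.py <<'E'
from scipy.optimize import minimize
CAN=dict(small=(11,36),medium=(15,44),large=(20,52),giant=(25,60)); CIR=dict(small=16,medium=20,large=25,giant=30)
A=np.linspace(0,2*np.pi,40)
def can(c,n,z0=0):
    r,h=CAN[n];L=bot.masks_of(c,f'cap_{n}_center')
    if not L: return print(n,'can not found')
    m=np.uint8(L[0]['pixels']);mm=cv2.moments(m,True);x0=atz(c,(mm['m10']/mm['m00'],mm['m01']/mm['m00']),z0+h/2)[:2]
    def f(x):
        P=np.array([proj(c,np.array([x[0]+r*np.cos(a),x[1]+r*np.sin(a),z])) for z in(z0,z0+h) for a in A])
        q=np.zeros_like(m);cv2.fillConvexPoly(q,np.int32(np.round(cv2.convexHull(np.float32(P))*16)),1,shift=4)
        return -(q&m).sum()/(q|m).sum()
    o=minimize(f,x0,method='Nelder-Mead',options=dict(initial_simplex=[x0,x0+[5,0],x0+[0,5]]));print('can',n,round(L[0]['p'],2),np.round(o.x,1),'IoU',round(-o.fun,2));return o.x
def tray(c,n,near=None):
    for r in bot.masks_of(c,'tray_'+n)[:2]:
        m=cv2.erode(np.uint8(r['pixels']),np.ones((3,3)));g=cv2.cvtColor(c['color'],6).astype(float)
        bl,gr,rd=[np.median(c['color'][m>0][:,i]) for i in range(3)]
        if rd>1.5*gr: continue
        v,u=np.where((m>0)&(g>np.median(g[m>0])+35))
        if len(u)<10: continue
        P=np.array([atz(c,(a,b),3)[:2] for a,b in zip(u,v)])
        ctr=minimize(lambda x:np.abs(np.hypot(*(P-x).T)-CIR[n]).sum(),np.median(P,0),method='Nelder-Mead')
        print('circle',n,round(r['p'],2),np.round(ctr.x,1),'res',round(ctr.fun/len(P),1))
E
python3 -c "
from h import *
s,c=wrist()
can(c,'small');can(c,'large');[tray(c,n) for n in('medium','large','giant')]"
```

```text
can small 0.61 [465.6 171. ] IoU -0.0
can large 0.92 [482.6 361.3] IoU -0.0
circle medium 0.89 [626.4 147.5] res 1.1
circle medium 0.31 [455.9 312. ] res 3.3
circle large 0.75 [620.6  -5.5] res 1.1
circle giant 0.74 [455.4  -7.1] res 1.1h.py:41: RuntimeWarning: overflow encountered in scalar negative
  return -(q&m).sum()/(q|m).sum()
```

```bash
sed -i 's/return -(q&m).sum()\/(q|m).sum()/return -float((q\&m).sum())\/float((q|m).sum())/' h.py
python3 -c "
from h import *
s,c=wrist()
can(c,'small');can(c,'large');print(s['position'])"
```

```text
can small 0.66 [453.5 142.3] IoU 0.86
can large 0.62 [465.1 290.5] IoU 0.9
[444.45687814 145.56032057 208.39140616]
```

jog_arm:
  series:
    - [0.3,-0.1,-3.5,0,0,0,1]
    - [0.3,-0.1,-3.5,0,0,0,1]
    - [0.3,-0.1,-3,0,0,0,1]
    - [0,0,-2,0,0,0,0.8]
    - [0,0,0,0,0,0,0.7]

```text
t: 5.55
position: [451.5, 142.0, 84.8]
orientation: [0.001, 1.0, 0.0, -0.003]
contact_force: [-0.3, -0.1, -0.1]
gripper_width: 84.1
```

```bash
python3 -c "
from h import *
s,c=look('w3',[])
can(c,'small')"
```

```text
t 5.55 pos [451.5 142.   84.8] w 84.1 cam [536. 142. 263.] yawx [ 1.     0.    -0.006]
can small 0.86 [454.1 141.8] IoU 0.9
```

View pics/w3.png

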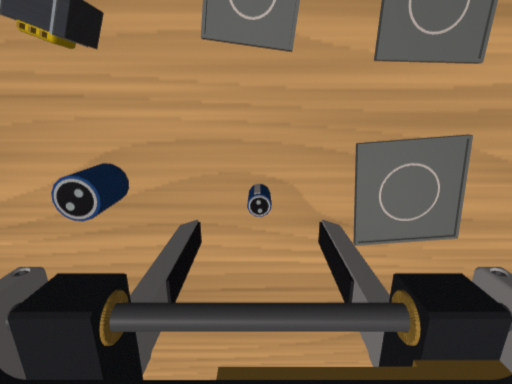

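The small can is centred between the fingers at px (259,202), so I'll descend and grip.

jog_arm:
  series:
    - [0.2,0,-3,0,0,0,0.7]
    - [0,0,-3,0,0,0,0.7]
    - [0,0,-1.6,0,0,0,0.6]
    - [0,0,0,0,0,0,0.4]
    - [0,0,0,0,0,0,0.1]
    - [0,0,0,0,0,0,0.1]
    - [0,0,0,0,0,0,0.1]
    - [0,0,0,0,0,0,0.1]
    - [0,0,0,0,0,0,0.1]
  force: 12

```text
t: 6.4
position: [455.9, 142.7, 13.3]
orientation: [-0.0, 1.0, 0.0, 0.001]
contact_force: [0.2, 1.3, -0.1]
gripper_width: 22.6
```

jog_arm:
  series:
    - [0,0,-0.3,0,0,0,0.1]
    - [0,0,0,0,0,0,0.1]

```text
t: 6.57
position: [456.6, 142.7, 10.6]
orientation: [-0.0, 1.0, 0.0, 0.001]
contact_force: [0.5, -1.0, 7.0]
gripper_width: 21.4
```

jog_arm:
  series:
    - [0,0,3,0,0,0,0.1]
    - [0,0,4,0,0,0,0.1]
    - [0,-2,3,0,0,0,0.1]
    - [0,-3.9,0,0,0,0,0.1]
    - [0,-4,0,0,0,0,0.1]
    - [0,-4,0,0,0,0,0.1]
    - [0,-4,0,0,0,0,0.1]
    - [0,-4,0,0,0,0,0.1]
    - [0,-4,0,0,0,0,0.1]
    - [0,-4,0,0,0,0,0.1]
    - [0,-4,0,0,0,0,0.1]
    - [0,-4,0,0,0,0,0.1]

```text
t: 7.57
position: [455.0, -238.6, 109.8]
orientation: [0.0, 1.0, 0.0, 0.0]
contact_force: [0.5, 1.4, -0.2]
gripper_width: 21.4
```

jog_arm:
  series:
    - [0,-3.3,0,0,0,0,0.1]
    - [0,-2,0,0,0,0,0.1]
    - [0,-1,0,0,0,0,0.1]
    - [0,0,0,0,0,0,0.1]
    - [0,0,0,0,0,0,0.1]

```text
t: 7.98
position: [455.4, -298.7, 109.3]
orientation: [-0.0, 1.0, 0.0, -0.0]
contact_force: [0.4, 0.3, -0.1]
gripper_width: 21.5
```

```bash
python3 -c "
from h import *
s,c=look('w4',[])
z=s['position'][2]-10.6
print(z);can(c,'small',z);tray(c,'small')"
```

```text
t 7.98 pos [ 455.4 -298.7  109.3] w 21.5 cam [ 539. -299.  288.] yawx [ 1.  0. -0.]
98.68356667529987
can small 0.59 [ 452.7 -299.2] IoU 0.9
circle small 0.64 [ 452.1 -301.1] res 1.1
```

View pics/w4.png

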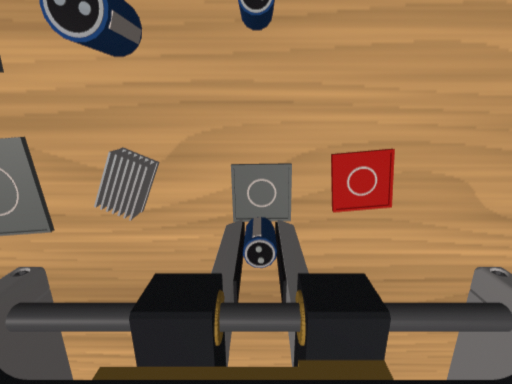

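The small can is held upright at px (261,245), in line with the grey tray's circle at (261,192). Lowering now.

jog_arm:
  series:
    - [0,-0.2,-2.5,0,0,0,0.1]
    - [0,0,-3,0,0,0,0.1]
    - [0,0,-2.4,0,0,0,0.1]
    - [0,0,-1,0,0,0,0.1]
    - [0,0,-0.4,0,0,0,0.1]
    - [0,0,-0.3,0,0,0,0.1]
    - [0,0,0,0,0,0,0.1]
    - [0,0,0,0,0,0,0.1]

```text
t: 8.8
position: [456.1, -301.7, 14.6]
orientation: [0.001, 1.0, 0.0, 0.001]
contact_force: [0.5, -0.1, -0.3]
gripper_width: 21.4
```

jog_arm:
  series:
    - [-0.1,0,-0.1,0,0,0,0.1]
    - [0,0,0,0,0,0,0.1]
    - [0,0,0,0,0,0,0.1]

```text
t: 9.05
position: [455.1, -301.9, 13.6]
orientation: [0.001, 1.0, 0.0, 0.001]
contact_force: [0.3, 0.8, 6.9]
gripper_width: 21.6
```

jog_arm:
  series:
    - [0,0,0,0,0,0,0.3]
    - [0,0,0,0,0,0,0.4]
    - [0,0,0,0,0,0,0.5]
    - [0,0,1.5,0,0,0,0.6]
    - [0,0,4,0,0,0,0.7]
    - [0,0,4,0,0,0,0.7]
    - [0,0,3,0,0,0,0.7]
    - [0,0,0,0,0,0,0.7]
    - [0,0,0,0,0,0,0.7]

```text
t: 9.8
position: [454.9, -301.8, 138.7]
orientation: [0.001, 1.0, 0.0, 0.001]
contact_force: [0.2, 0.3, -1.1]
gripper_width: 65.9
```

```bash
python3 -c "
from h import *
s,c=look('w5',[])
can(c,'small',3);tray(c,'small');can(c,'medium')"
```

```text
t 9.8 pos [ 454.9 -301.8  138.7] w 65.9 cam [ 538. -302.  318.] yawx [1.    0.    0.002]
can small 0.57 [ 451.8 -302.3] IoU 0.89
circle small 0.57 [ 451.1 -301.1] res 0.8
can medium 0.76 [ 625.2 -296.4] IoU 0.95
```

jog_arm:
  series:
    - [3.5,0.5,0,0,0,0,0.8]
    - [3.5,0,0,0,0,0,0.8]
    - [3.5,0,0,0,0,0,0.8]
    - [3.5,0,0,0,0,0,0.8]
    - [3.2,0,0,0,0,0,0.8]
    - [0,0,-2,0,0,0,0.8]
    - [0,0,-2,0,0,0,0.8]
    - [0,0,0,0,0,0,0.8]
    - [0,0,0,0,0,0,0.8]

```text
t: 10.75
position: [625.7, -296.1, 95.6]
orientation: [-0.001, 1.0, 0.0, -0.002]
contact_force: [-0.4, 0.2, 1.3]
gripper_width: 75.2
```

```bash
python3 -c "
from h import *
s,c=look('w6',[])
can(c,'medium');can(c,'giant')"
```

```text
t 10.75 pos [ 625.7 -296.1   95.6] w 75.2 cam [ 710. -297.  274.] yawx [ 1.     0.    -0.003]
can medium 0.74 [ 625.2 -295.8] IoU 0.9
can giant 0.63 [ 612.5 -165.5] IoU 0.96
```

Descend 83 mm and grip.

jog_arm:
  series:
    - [0.1,0,-3,0,0,0,0.8]
    - [0,0,-3,0,0,0,0.8]
    - [0,0,-2.3,0,0,0,0.8]
    - [0,0,0,0,0,0,0.6]
    - [0,0,0,0,0,0,0.3]
    - [0,0,0,0,0,0,0.2]
    - [0,0,0,0,0,0,0.2]
    - [0,0,0,0,0,0,0.2]
    - [0,0,0,0,0,0,0.2]
  force: 15

```text
t: 11.65
position: [627.9, -296.7, 15.8]
orientation: [0.0, 1.0, 0.0, 0.001]
contact_force: [-0.2, 1.0, -0.4]
gripper_width: 38.5
```

jog_arm:
  series:
    - [0,0,0,0,0,0,0.2]

```text
t: 11.73
position: [627.7, -296.6, 15.2]
orientation: [0.0, 1.0, 0.0, 0.0]
contact_force: [0.6, 0.0, 0.1]
gripper_width: 32.3
```

jog_arm:
  series:
    - [0,0,0,0,0,0,0.2]
    - [0,0,0,0,0,0,0.2]
    - [0,0,2,0,0,0,0.2]
    - [0,0,4,0,0,0,0.2]
    - [0,0,4,0,0,0,0.2]
    - [0,0,2,0,0,0,0.2]
    - [0,2,0,0,0,0,0.2]
    - [0,4,0,0,0,0,0.2]
    - [0,4,0,0,0,0,0.2]
    - [0,4,0,0,0,0,0.2]
    - [0,4,0,0,0,0,0.2]
    - [0,4,0,0,0,0,0.2]

```text
t: 12.73
position: [627.1, -74.6, 134.4]
orientation: [-0.0, 1.0, 0.0, -0.0]
contact_force: [0.6, -0.3, -0.5]
gripper_width: 29.4
```

jog_arm:
  series:
    - [0,4,0,0,0,0,0.2]
    - [0,4,0,0,0,0,0.2]
    - [0,4,0,0,0,0,0.2]
    - [0,4,0,0,0,0,0.2]
    - [0,3.3,0,0,0,0,0.2]
    - [0,2,0,0,0,0,0.2]
    - [0,1,0,0,0,0,0.2]
    - [0,0,0,0,0,0,0.2]
    - [0,0,0,0,0,0,0.2]

```text
t: 13.48
position: [627.5, 145.9, 134.2]
orientation: [0.0, 1.0, 0.0, -0.0]
contact_force: [-0.4, 0.2, -0.1]
gripper_width: 29.6
```

```bash
python3 -c "
from h import *
s,c=look('w7',[])
z=s['position'][2]-15.2
print(z);can(c,'medium',z);tray(c,'medium')"
```

```text
t 13.48 pos [627.5 145.9 134.2] w 29.6 cam [711. 146. 313.] yawx [ 1.     0.001 -0.   ]
118.98681229944738
can medium 0.87 [625.1 145.8] IoU 0.94
circle medium 0.97 [626.5 147.5] res 1.1
circle medium 0.28 [535.9 146.5] res 6.8
```

View pics/w7.png

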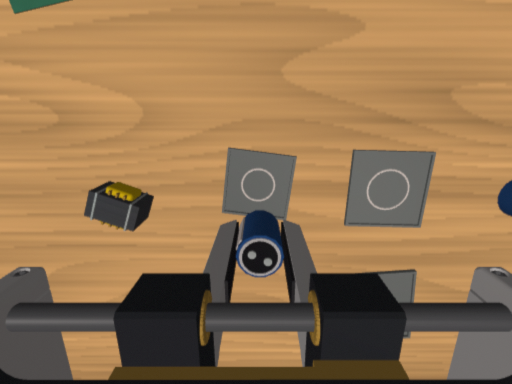

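The medium can is held upright at px (260,243), above its tray's circle at (258,185). Lowering.

jog_arm:
  series:
    - [0.1,0.2,-3,0,0,0,0.2]
    - [0,0,-3.5,0,0,0,0.2]
    - [0,0,-3,0,0,0,0.2]
    - [0,0,-1.3,0,0,0,0.2]
    - [0,0,-0.4,0,0,0,0.2]
    - [0,0,-0.2,0,0,0,0.2]
    - [0,0,0,0,0,0,0.2]
    - [0,0,0,0,0,0,0.2]
    - [0,0,0,0,0,0,0.2]

```text
t: 14.38
position: [629.3, 148.6, 22.1]
orientation: [-0.0, 1.0, 0.0, 0.001]
contact_force: [-0.1, 0.1, -0.5]
gripper_width: 29.4
```

jog_arm:
  series:
    - [-0.1,0,-0.3,0,0,0,0.2]
    - [0,0,0,0,0,0,0.2]
    - [0,0,-0.1,0,0,0,0.2]
    - [0,0,0,0,0,0,0.2]

```text
t: 14.72
position: [628.0, 148.7, 17.9]
orientation: [-0.0, 1.0, 0.0, 0.001]
contact_force: [-3.4, -1.3, 10.7]
gripper_width: 29.8
```

Contact, so release, retreat and look.

jog_arm:
  series:
    - [0,0,0,0,0,0,0.35]
    - [0,0,0,0,0,0,0.5]
    - [0,0,0,0,0,0,0.6]
    - [0,0,2,0,0,0,0.7]
    - [0,0,4,0,0,0,0.8]
    - [0,0,4,0,0,0,0.8]
    - [0,0,3,0,0,0,0.8]
    - [0,0,0,0,0,0,0.8]
    - [0,0,0,0,0,0,0.8]

```text
t: 15.47
position: [628.0, 148.7, 147.9]
orientation: [-0.0, 1.0, 0.0, 0.001]
contact_force: [-0.0, 0.4, -1.5]
gripper_width: 75.5
```

```bash
python3 -c "
from h import *
s,c=look('w8',[])
can(c,'medium',3);tray(c,'medium');tray(c,'large')"
```

```text
t 15.47 pos [628.  148.7 147.9] w 75.5 cam [711. 148. 327.] yawx [1.    0.001 0.003]
can medium 0.8 [625.1 148.7] IoU 0.93
circle medium 0.74 [625.2 147.8] res 0.7
circle large 0.84 [620.6  -5.4] res 1.1
```

jog_arm:
  series:
    - [-2.7,2.4,0,0,0,0,0.95]
    - [-2.7,2.4,0,0,0,0,0.95]
    - [-2.7,2.4,0,0,0,0,0.95]
    - [-2.7,2.4,0,0,0,0,0.95]
    - [-2.7,2.4,0,0,0,0,0.95]
    - [-2.7,2.2,-1,0,0,0,0.95]
    - [0,0,-3,0,0,0,0.95]
    - [0,0,0,0,0,0,0.95]
    - [0,0,0,0,0,0,0.95]
    - [0,0,0,0,0,0,0.95]

```text
t: 16.5
position: [466.2, 290.1, 106.9]
orientation: [0.0, 1.0, -0.0, -0.0]
contact_force: [0.4, -0.2, 0.2]
gripper_width: 89.6
```

```bash
python3 -c "
from h import *
s,c=look('w9',[])
can(c,'large')"
```

```text
t 16.5 pos [466.2 290.1 106.9] w 89.6 cam [550. 290. 286.] yawx [ 1. -0. -0.]
can large 0.77 [465.2 291.4] IoU 0.91
```

Descend to TCP z≈14 and grip.

jog_arm:
  series:
    - [0,0.1,-3.5,0,0,0,0.95]
    - [0,0,-3.5,0,0,0,0.95]
    - [0,0,-2.5,0,0,0,0.9]
    - [0,0,0,0,0,0,0.6]
    - [0,0,0,0,0,0,0.3]
    - [0,0,0,0,0,0,0.3]
    - [0,0,0,0,0,0,0.3]
    - [0,0,0,0,0,0,0.3]
    - [0,0,0,0,0,0,0.3]
    - [0,0,0,0,0,0,0.3]
    - [0,0,0,0,0,0,0.3]
  force: 20

```text
t: 17.52
position: [465.7, 291.7, 12.1]
orientation: [-0.0, 1.0, 0.0, 0.0]
contact_force: [-1.6, -0.9, 5.9]
gripper_width: 39.9
```

jog_arm:
  series:
    - [0,0,2,0,0,0,0.3]
    - [0,0,4,0,0,0,0.3]
    - [0,0,4,0,0,0,0.3]
    - [0,0,2,0,0,0,0.3]
    - [1,-1.7,0,0,0,0,0.3]
    - [1.8,-3.5,0,0,0,0,0.3]
    - [1.8,-3.5,0,0,0,0,0.3]
    - [1.8,-3.5,0,0,0,0,0.3]
    - [1.8,-3.5,0,0,0,0,0.3]
    - [1.8,-3.5,0,0,0,0,0.3]
    - [1.8,-3.5,0,0,0,0,0.3]
    - [1.8,-3.5,0,0,0,0,0.3]

```text
t: 18.52
position: [601.9, 27.7, 131.4]
orientation: [-0.0, 1.0, 0.0, -0.0]
contact_force: [0.8, 1.8, -1.1]
gripper_width: 39.6
```

jog_arm:
  series:
    - [1.2,-2,0,0,0,0,0.3]
    - [0.6,-1.3,0,0,0,0,0.3]
    - [0,0,0,0,0,0,0.3]
    - [0,0,0,0,0,0,0.3]

```text
t: 18.85
position: [619.1, -3.1, 131.1]
orientation: [-0.0, 1.0, 0.0, -0.0]
contact_force: [-0.2, 1.0, -1.0]
gripper_width: 40.1
```

```bash
python3 -c "
from h import *
s,c=look('w10',[])
z=s['position'][2]-12.1
print(z);can(c,'large',z);tray(c,'large')"
```

```text
t 18.85 pos [619.1  -3.1 131.1] w 40.1 cam [703.  -3. 310.] yawx [ 1.     0.    -0.001]
118.97035146518888
can large 0.75 [619.4  -2.9] IoU 0.91
circle large 0.62 [620.4  -5.3] res 1.0
```

View pics/w10.png

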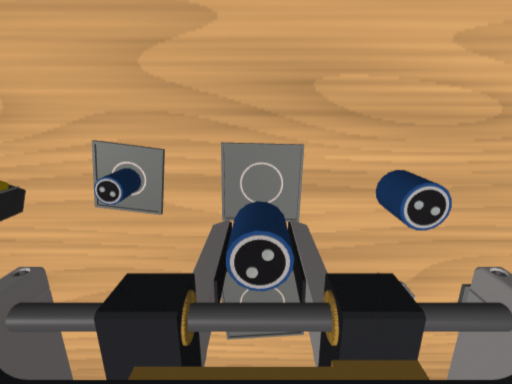

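The large can is held at px (260,250) with its tray's circle at (262,183), and the medium can stands on its own circle at (127,180). Lowering with −2 mm in y.

jog_arm:
  series:
    - [0,-0.2,-3,0,0,0,0.3]
    - [0,0,-3.5,0,0,0,0.3]
    - [0,0,-3,0,0,0,0.3]
    - [0,0,-1.3,0,0,0,0.3]
    - [0,0,-0.4,0,0,0,0.3]
    - [0,0,-0.2,0,0,0,0.3]
    - [0,0,0,0,0,0,0.3]
    - [0,0,-0.2,0,0,0,0.3]
    - [0,0,0,0,0,0,0.3]
    - [0,0,0,0,0,0,0.3]

```text
t: 19.83
position: [619.9, -5.5, 16.4]
orientation: [0.0, 1.0, 0.0, 0.001]
contact_force: [0.5, 0.3, -0.9]
gripper_width: 39.8
```

jog_arm:
  series:
    - [0,0,-0.2,0,0,0,0.3]
    - [0,0,0,0,0,0,0.3]
    - [0,0,0,0,0,0,0.3]

```text
t: 20.08
position: [620.2, -5.5, 14.7]
orientation: [0.0, 1.0, 0.0, 0.001]
contact_force: [-1.5, 0.1, 8.2]
gripper_width: 39.2
```

jog_arm:
  series:
    - [0,0,0,0,0,0,0.5]
    - [0,0,0,0,0,0,0.7]
    - [0,0,0,0,0,0,0.8]
    - [0,0,2,0,0,0,0.8]
    - [0,0,4,0,0,0,0.9]
    - [0,0,4,0,0,0,0.95]
    - [0,0,3,0,0,0,0.95]
    - [0,0,0,0,0,0,0.95]
    - [0,0,0,0,0,0,0.95]

```text
t: 20.83
position: [620.1, -5.5, 144.9]
orientation: [0.0, 1.0, 0.0, 0.002]
contact_force: [-0.4, -0.2, -0.1]
gripper_width: 89.0
```

```bash
python3 -c "
from h import *
s,c=look('w11',[])
can(c,'large',3);tray(c,'large');can(c,'giant')"
```

```text
t 20.83 pos [620.1  -5.5 144.9] w 89.0 cam [703.  -6. 324.] yawx [1.    0.    0.003]
large can not found
circle large 0.77 [619.5  -5.4] res 0.7
can giant 0.86 [ 612.  -163.8] IoU 0.95
```

jog_arm:
  series:
    - [0,-3.5,0,0,0,0,1]
    - [-0.8,-4,0,0,0,0,1]
    - [0,-4,0,0,0,0,1]
    - [0,-3.3,0,0,0,0,1]
    - [0,-1,0,0,0,0,1]
    - [0,0,-2,0,0,0,1]
    - [0,0,0,0,0,0,1]
    - [0,0,0,0,0,0,1]

```text
t: 21.7
position: [610.8, -162.7, 121.9]
orientation: [-0.001, 1.0, 0.0, -0.002]
contact_force: [0.4, -0.0, 0.4]
gripper_width: 94.4
```

```bash
python3 -c "
from h import *
s,c=look('w12',[])
can(c,'giant');can(c,'large',3);tray(c,'large')"
```

```text
t 21.7 pos [ 610.8 -162.7  121.9] w 94.4 cam [ 695. -163.  300.] yawx [ 1.     0.001 -0.003]
can giant 0.6 [ 611.7 -164.6] IoU 0.94
can large 0.88 [619.8  -7.3] IoU 0.94
circle large 0.6 [620.   -4.4] res 0.7
```

View pics/w12.png

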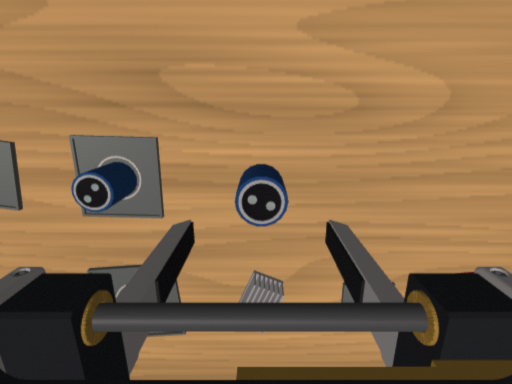

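The giant can is centred between the fingers at px (262,195), and the large can stands on its circle at (115,180). Descending.

jog_arm:
  series:
    - [0.1,-0.1,-3.5,0,0,0,1]
    - [0,0,-3.5,0,0,0,1]
    - [0,0,-2.5,0,0,0,1]
    - [0,0,-0.8,0,0,0,1]
    - [0,0,0,0,0,0,0.7]
    - [0,0,0,0,0,0,0.4]
    - [0,0,0,0,0,0,0.4]
    - [0,0,0,0,0,0,0.4]
    - [0,0,0,0,0,0,0.4]
    - [0,0,0,0,0,0,0.4]
    - [0,0,0,0,0,0,0.4]
  force: 25

```text
t: 22.82
position: [612.7, -164.5, 20.9]
orientation: [0.0, 1.0, 0.0, 0.0]
contact_force: [-0.5, 0.8, -0.4]
gripper_width: 51.0
```

jog_arm:
  series:
    - [0,0,2,0,0,0,0.4]
    - [0,0,4,0,0,0,0.4]
    - [0,0,4,0,0,0,0.4]
    - [0,0,2,0,0,0,0.4]
    - [-1.5,1.5,0,0,0,0,0.4]
    - [-2.7,2.7,0,0,0,0,0.4]
    - [-2.7,2.7,0,0,0,0,0.4]
    - [-2.7,2.7,0,0,0,0,0.4]
    - [-2.7,2.7,0,0,0,0,0.4]
    - [-2.2,2.2,0,0,0,0,0.4]
    - [-1.1,1.2,0,0,0,0,0.4]
    - [0,0,0,0,0,0,0.4]

```text
t: 23.82
position: [454.7, -5.6, 140.7]
orientation: [-0.0, 1.0, 0.001, -0.0]
contact_force: [0.6, -0.9, -1.5]
gripper_width: 49.6
```

jog_arm:
  series:
    - [0,0,0,0,0,0,0.4]
    - [0,0,0,0,0,0,0.4]

```text
t: 23.98
position: [457.0, -7.8, 140.6]
orientation: [0.0, 1.0, 0.0, 0.0]
contact_force: [0.1, -0.2, -1.4]
gripper_width: 49.6
```

```bash
python3 -c "
from h import *
s,c=look('w13',['tray_giant'])
z=s['position'][2]-20.5
print(z);can(c,'giant',z);tray(c,'giant')"
```

```text
t 23.98 pos [457.   -7.8 140.6] w 49.6 cam [541.  -8. 319.] yawx [1.    0.    0.001]
tray_giant mask 0.72 [209.3 134.1 306.  223.4] [469.1  -6.6] (array([458.4,  -7. ]), array([102., 108.]), 3.4)
tray_giant mask 0.43 [232.9   0.  279.7  50.4] [626.8  -5.5] (array([622.4,  -5.6]), array([44., 46.]), 0.0)
tray_giant tip 0.96 [258. 182.] [456.5  -6.2]
120.11774488272164
can giant 0.64 [456.9  -8.4] IoU 0.94
circle giant 0.72 [454.4  -6.9] res 0.9
circle giant 0.43 [649.5  -1.3] res 7.2
```

View pics/w13.png

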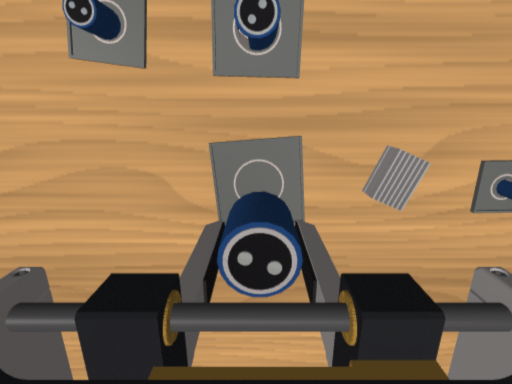

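The giant can is held at px (259,245), above its circle at (259,183). Lowering with a small correction.

jog_arm:
  series:
    - [-0.2,0.1,-3,0,0,0,0.4]
    - [0,0,-3.5,0,0,0,0.4]
    - [0,0,-3,0,0,0,0.4]
    - [0,0,-1.3,0,0,0,0.4]
    - [0,0,-0.4,0,0,0,0.4]
    - [0,0,-0.2,0,0,0,0.4]
    - [0,0,0,0,0,0,0.4]
    - [0,0,-0.2,0,0,0,0.4]
    - [0,0,0,0,0,0,0.4]
    - [0,0,0,0,0,0,0.4]

```text
t: 25.07
position: [454.9, -6.5, 25.1]
orientation: [0.0, 1.0, 0.0, 0.001]
contact_force: [-0.5, 0.0, -1.4]
gripper_width: 49.5
```

jog_arm:
  series:
    - [0,0,-0.2,0,0,0,0.4]
    - [0,0,0,0,0,0,0.4]
    - [0,0,0,0,0,0,0.4]

```text
t: 25.32
position: [455.3, -6.6, 23.5]
orientation: [0.0, 1.0, 0.0, 0.001]
contact_force: [-2.4, -0.6, 11.6]
gripper_width: 50.0
```

Contact. Release, then retreat high for a final look.

jog_arm:
  series:
    - [0,0,0,0,0,0,0.55]
    - [0,0,0,0,0,0,0.7]
    - [0,0,0,0,0,0,0.8]
    - [0,0,0,0,0,0,0.9]
    - [0,0,2,0,0,0,0.9]
    - [0,0,4,0,0,0,0.9]
    - [0,0,4,0,0,0,1]
    - [0,0,4,0,0,0,1]
    - [0,0,4,0,0,0,1]
    - [0,0,3,0,0,0,1]
    - [0,0,0,0,0,0,1]
    - [0,0,0,0,0,0,1]

```text
t: 26.32
position: [454.9, -6.5, 233.4]
orientation: [0.0, 1.0, 0.0, 0.001]
contact_force: [-0.3, 0.9, -0.7]
gripper_width: 94.0
```

```bash
python3 -c "
from h import *
s,c=look('w14',['heatsink_center','transformer_center'])
for n in CAN: can(c,n,3);tray(c,n)
d=bot.read_camera('side')['color'];cv2.imwrite('pics/side2.png',d)"
```

```text
t 26.32 pos [454.9  -6.5 233.4] w 94.0 cam [538.  -7. 412.] yawx [1.    0.001 0.003]
heatsink_center mask 0.87 [341.8 137.  393.1 187.5] [ 466.7 -162.9] 
heatsink_center tip 0.57 [364. 160.] [ 467.8 -160.4]
transformer_center mask 0.81 [ 0.8 34.  57.4 75.6] [606.3 297.7] 
transformer_center tip 0.69 [20. 54.] [607.2 303.2]
can small 0.81 [ 452.9 -299.4] IoU 0.8
circle small 0.57 [ 451.9 -302.3] res 0.8
can medium 0.96 [624.4 148.3] IoU 0.93
circle medium 0.64 [626.4 148.9] res 0.6
can large 0.68 [618.3  -6. ] IoU 0.93
circle large 0.72 [622.1  -5.5] res 0.6
can giant 0.72 [455.4  -7.1] IoU 0.9
circle giant 0.86 [454.2  -6.8] res 0.6
```

View pics/w14.png

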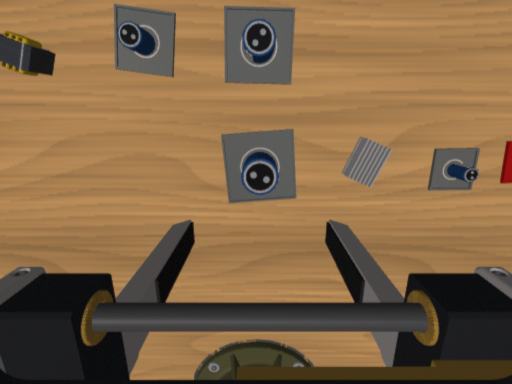

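View pics/side2.png

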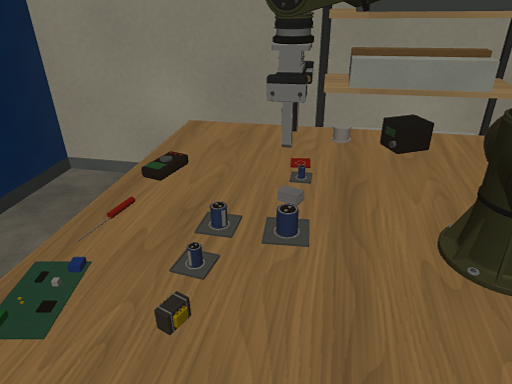

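All four cans stand upright on their circles: wrist px (140,40) medium, (259,43) large, (261,165) giant and (458,171) small. The heatsink and transformer haven't moved, so I'm handing in.

```bash
python3 -c "
from rig import bot
print(bot.job_done())"
```

```text
the job is handed in; nothing more can be done
None
```

All four capacitors are standing upright on the printed circles of their matching grey trays. I placed them in order from small to giant and handed the job in at about 26 s.

- **Placement:** The last overhead look put each can within about 1–4 mm of its circle's centre. The readings scatter by about 2 mm. The biggest apparent offset was the large can at 3.8 mm; an earlier look put it about 3 mm off, in a different direction.
- **Recognition:** The network missed the large can once, just after I released it. It found the can in the next picture, and both the wrist and side views show it standing.
- **Bystanders:** The heatsink and transformer were not touched. Their final readings match the earlier ones to within 1 mm for the heatsink and about 8 mm for the transformer, which was seen at the very edge of the last picture. The red tray was left alone.
- **Forces:** The readings I saw at each placing stayed below 12 N.

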